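# Unstack the fossil specimen boxes into their colour-coded trays

## Task

Take the stack of fossil specimen boxes apart from the top down, one box at a time, and set each one flat inside the tray whose floor has its colour before taking the next. The fossils are fragile: keep the boxes upright and set them down rather than dropping them, and do not knock over or push away the glue bottle and the amber jar.

Things in the scene. Friction and masses are not known exactly. Their poses are not given: they have to be found in the camera images.
- box_yellow: yellow closed specimen box with a flat clear window in its lid and a yellow rim, a rigid block 56 mm long (its y axis), 36 mm wide (its x axis), 32 mm high, about 80 g; top of the stack at the start, its long sides roughly along those of the box below. Origin at the centre of its underside, z up.
- box_green: green closed specimen box with a flat clear window in its lid and a green rim, a rigid block 80 mm long (its y axis), 46 mm wide (its x axis), 32 mm high, about 130 g; third from the bottom at the start, its long sides roughly along those of the box below. Origin at the centre of its underside, z up.
- box_blue: blue closed specimen box with a flat clear window in its lid and a blue rim, a rigid block 104 mm long (its y axis), 56 mm wide (its x axis), 32 mm high, about 180 g; second from the bottom at the start, its long sides roughly along those of the box below. Origin at the centre of its underside, z up.
- box_red: red closed specimen box with a flat clear window in its lid and a red rim, a rigid block 128 mm long (its y axis), 66 mm wide (its x axis), 32 mm high, about 260 g; bottom of the stack at the start, lying on a fixed brown card 6 mm thick. Origin at the centre of its underside, z up.
- tray_yellow: fixed shallow tray with a yellow floor and a white rim, for the yellow box; inside 80 mm long (its y axis) and 60 mm wide (its x axis), so the box has 12 mm of room on every side; floor top 4 mm above the table, rim 4 mm thick, rim top 10 mm above the table. Origin at its centre, at table height, z up.
- tray_green: fixed shallow tray with a green floor and a white rim, for the green box; inside 104 mm long (its y axis) and 70 mm wide (its x axis), so the box has 12 mm of room on every side; floor top 4 mm above the table, rim 4 mm thick, rim top 10 mm above the table. Origin at its centre, at table height, z up.
- tray_blue: fixed shallow tray with a blue floor and a white rim, for the blue box; inside 128 mm long (its y axis) and 80 mm wide (its x axis), so the box has 12 mm of room on every side; floor top 4 mm above the table, rim 4 mm thick, rim top 10 mm above the table. Origin at its centre, at table height, z up.
- tray_red: fixed shallow tray with a red floor and a white rim, for the red box; inside 152 mm long (its y axis) and 90 mm wide (its x axis), so the box has 12 mm of room on every side; floor top 4 mm above the table, rim 4 mm thick, rim top 10 mm above the table. Origin at its centre, at table height, z up.
- glue_bottle: bystander: small white glue bottle with a black cap, 32 mm in diameter, 95 mm tall, loose, standing among the trays. Origin at the centre of its underside.
- fragment_jar: bystander: amber jar with a grey lid, 52 mm in diameter, 70 mm tall, loose, standing among the trays. Origin at the centre of its underside.
There are look-alikes about, which are no part of the job. Of the things like the box_red, leave any that is green or yellow; of the rest the smaller one is meant.

How it is judged:
By the outcome, as a careful person would: the job done as asked, in the order asked, and still so for the second after the job is handed in, with the robot touching nothing.
It also fails if it takes over 128 s, if anything falls off the work surface, if the arm or the gripper's body presses on something with over 40 N, if the wrist force passes 120 N, or if a joint passes its speed limit or range.

## Robot

A 6-joint arm with a two-finger parallel gripper is mounted at the origin on the work surface. World frame = base frame: x ahead of the robot, y to its left, z up, the work surface at z = 0. Lengths are in m, angles in rad, forces in N, time in s.
With the tool pointing down it reaches from about 0.325 to 0.775 m from the base axis. Payload 5.5 kg.
Tool frame: the origin (TCP) lies midway between the tips of the shut fingers; the grasp point (between the pads) lies 19 mm behind it; z points along the fingers, y is the direction in which the jaws open and shut (so a half turn about z gives the same grasp; the last joint's range is limited). The gripper opens to 88 mm and grips with 3 to 60 N. Pads are 20 mm wide; open, the fingers measure 115 mm over their backs; the gripper's body (75 mm by 178 mm) begins 61 mm behind the grasp point.
Start: joints at [1.29, 0.091, 1.231, -0, 1.82, -0.057], TCP at [0.133, 0.585, 0.223] pointing down, gripper open.
Joint ranges: [-2.87, 2.87], [-0.86, 2.18], [0.17, 2.46], [-1.51, 4.65], [0.06, 2.69], [-2.65, 2.65]. Speed limits (rad/s): [2.57, 2.57, 3.01, 3.14, 3.14, 3.14].

## Interface

Orientations are given as a unit quaternion [w, x, y, z].
In Python, from rig import bot, vision, job gives the robot as it stands.
- The arm moves only by the shell command python3 -m handwheel 'ROWS'. ROWS is JSON, a list that holds one entry, the list of rows, each a list of 7 numbers: the shift along the tool's x, y, z in m, then the turn, a rotation vector about the tool's x, y, z in degrees, then the opening, from -1 (shut) to 1 (fully open). In form: [[[tx, ty, tz, wx, wy, wz, jaw], ...]]. A call has 1 to 12 rows; each row is the pose to reach, as a shift and turn from the pose measured when the call began, along the tool's axes at that moment; what a row does not reach only later rows make up. A row lasts 1/8 s, in which the tool goes at most 62.5 mm and 10.7 degrees, less where a joint would pass 70% of its speed; a pose out of reach is approached as far as the arm can. A call with a gripper value outside its range is refused whole. The fingers move at their own pace and stop on an object; the grip force is fixed at half the most. Time passes only in rows, so rows that repeat a pose let the fingers close. It gives the time, the measured TCP pose, the force and the opening at its end, in the units of the state.
- bot.observe(): the state, without advancing time (a new reading comes with each control period).
- vision.camera(name): name is "scene" or "top" or "wrist"; returns a dict with "img" (420x560x3 uint8, red, green, blue), "range_z" (420x560 float32, m along the optical axis (not along the pixel's ray), 0 where there is no reading), "camera_matrix" (3x3 intrinsics, pixels), "k1" (the pictures are not rectified: a ray, as slopes to the right and down, at radius r is drawn at 1 + k1 r^2 times it, then the intrinsics apply), "T" (4x4, takes a point from camera to world coordinates); the wrist camera has in their place "hand_eye" (4x4, takes a point from camera to tool coordinates, whose origin is the TCP and whose axes are the flange's). Camera axes: x right, y down, z forward; pixel columns grow to the right and rows downward; lengths in m; the calibration is good to about 2 mm. A picture is of the moment at which its call begins: read the wrist's pose just before it.
- job.hand_in(): hands the job in, once; it reports no verdict.
The state is a dict: "t": time; "q": joint angles; "dq": joint speeds; "joint_efforts": joint torques, N m; "ee_pos": TCP position; "orientation": TCP orientation; "contact_force": force on the tool from outside, world axes, zero at the start; "moment": the same for the moment, N m; "width": finger opening in m.
Only numpy, scipy, OpenCV 4.12 (cv2) and the standard library are available. Lean on these libraries where they do the work, as an engineer would, in place of code of your own. Each camera call takes 0.05 s, during which the arm holds its last target.

## Working session

There is one attempt and no reset: what is moved stays moved. The work goes in short steps, Python scripts to look and compute and a shell command to move; the robot and the scene stay as the last step left them, time stands still between calls to the robot, and variables do not carry over. Pictures are saved under pics/ and viewed, and the job is handed in when it is done.

```bash
ls; mkdir -p pics; cat > h.py <<'E'
import numpy as np, cv2
from rig import bot, vision, job
from scipy.spatial.transform import Rotation as R
def Tm(s=None):
    s=s or bot.observe(); w,x,y,z=s["orientation"]; T=np.eye(4); T[:3,:3]=R.from_quat([x,y,z,w]).as_matrix(); T[:3,3]=s["ee_pos"]; return T
def save(a,n): cv2.imwrite("pics/"+n,cv2.cvtColor(a,cv2.COLOR_RGB2BGR))
def snap(name):
    s=bot.observe(); c=vision.camera(name)
    if "T" not in c: c["T"]=Tm(s)@c["hand_eye"]
    return c
def cloud(c):
    K=c["camera_matrix"];h,w=c["range_z"].shape
    u,v=np.meshgrid(np.arange(w),np.arange(h))
    d=np.array([c["k1"],0,0,0],float)
    p=cv2.undistortPoints(np.stack([u,v],-1).reshape(-1,1,2).astype(float),K,d,).reshape(h,w,2)
    z=c["range_z"]; P=np.stack([p[...,0]*z,p[...,1]*z,z],-1)
    W=P@c["T"][:3,:3].T+c["T"][:3,3]; W[z==0]=np.nan
    return W
E
python3 - <<'E'
from h import *
s=bot.observe(); print(s)
for n in("scene","top","wrist"):
    c=snap(n); save(c["img"],n+"0.png"); np.savez("/tmp/%s0.npz"%n,**c); print(n,c["camera_matrix"],c["k1"],c["T"].round(3))
E
```

```text
pics
{'t': 0.0, 'q': array([ 1.29029698e+00,  9.18169061e-02,  1.23185457e+00,  5.37368512e-06,
        1.81979189e+00, -5.66876971e-02]), 'dq': array([ 4.60245139e-04,  1.11649411e-03, -5.06504379e-04, -4.80746904e-04,
       -2.58522866e-04, -1.66131684e-05]), 'joint_efforts': array([ 1.15294170e-03, -4.46448219e+01, -4.06447792e+01,  6.99686282e-02,
        2.93415540e-02, -1.01815390e-04]), 'ee_pos': array([0.13308106, 0.58475777, 0.22154968]), 'orientation': array([-1.59516993e-04,  1.11671701e-01,  9.93744714e-01, -9.21659286e-04]), 'contact_force': array([-0.24216859,  0.65900902, -0.47960201]), 'moment': array([ 0.0196364 ,  0.04036606, -0.01011865]), 'width': 0.08757451589008493}
scene [[413.26558026   0.         270.36435246]
 [  0.         413.26558026 204.84915743]
 [  0.           0.           1.        ]] -0.019989171721109467 [[-0.782  0.455 -0.427  0.994]
 [ 0.623  0.587 -0.517  0.455]
 [ 0.015 -0.67  -0.742  0.948]
 [ 0.     0.     0.     1.   ]]
top [[510.08577924   0.         276.44071456]
 [  0.         510.08577924 195.95542847]
 [  0.           0.           1.        ]] -0.06685664168731789 [[-0.03  -0.995  0.091  0.392]
 [-0.999  0.028 -0.02  -0.136]
 [ 0.017 -0.091 -0.996  1.342]
 [ 0.     0.     0.     1.   ]]
wrist [[324.03976225   0.         276.62815666]
 [  0.         324.03976225 209.20030384]
 [  0.           0.           1.        ]] 0.0013449580583239586 [[ 0.222  0.934  0.28   0.056]
 [ 0.975 -0.212 -0.066  0.602]
 [-0.002  0.287 -0.958  0.382]
 [ 0.     0.     0.     1.   ]]
```

View pics/scene0.png

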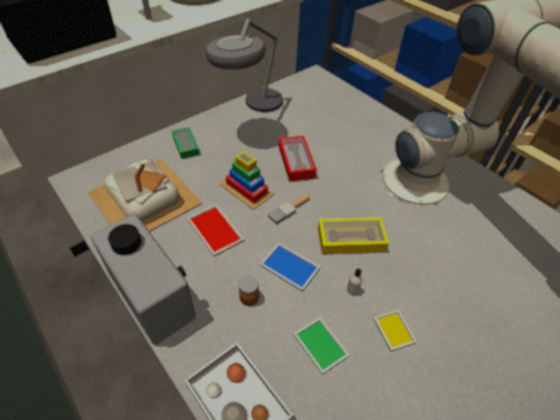

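View pics/top0.png

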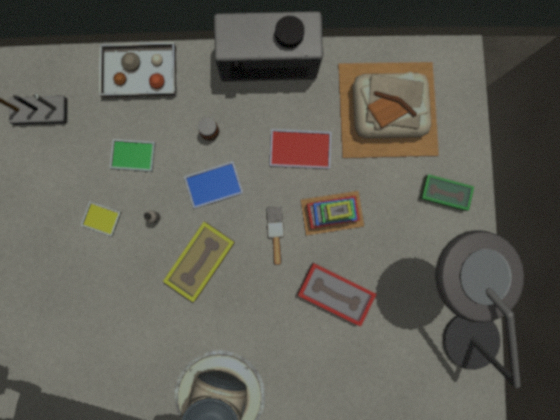

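View pics/wrist0.png

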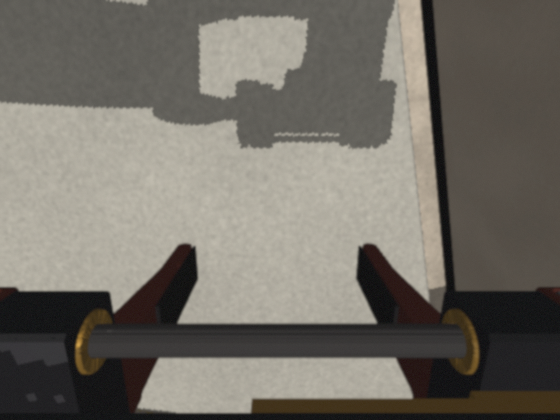

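The scene image shows the stack at about (247,178), with the trays at red (216,229), blue (290,265), green (321,344) and yellow (395,329). The glue bottle is at (355,281) and the jar at (249,291).

Things that could be taken for box_red:
- Red stack base: scene (247,190), top (332,212).
- Larger red bone box: top (338,293).
- Yellow bone box: top (200,262).
- Green bone box: top (447,192).

By the description I choose the smaller red one, at the bottom of the stack. I'll check that in a close crop.

```bash
python3 - <<'E'
from h import *
a=dict(np.load("/tmp/top0.npz")); b=dict(np.load("/tmp/scene0.npz"))
save(cv2.resize(a["img"][150:340,270:480],None,fx=3.5,fy=3,interpolation=2),"topcrop.png")
save(cv2.resize(b["img"][120:220,200:330],None,fx=6,fy=5,interpolation=2),"scrop.png")
for c,n in((a,"top"),(b,"scene")):
    W=cloud(c); np.save("/tmp/W%s.npy"%n,W)
W=np.load("/tmp/Wtop.npy")
for n,(u,v) in dict(stack=(340,210),red=(300,148),blue=(214,185),green=(132,155),yel=(100,219),jar=(208,127),glue=(151,215),redbig=(338,293),yb=(200,262),gb=(447,192),brush=(275,230)).items():
    print(n,W[v,u].round(3))
W=np.load("/tmp/Wscene.npy")
for n,(u,v) in dict(stack=(246,159),red=(216,229),blue=(290,265),green=(321,344),yel=(395,329),jar=(249,285),glue=(355,281)).items():
    print(n,W[v,u].round(3))
E
```

```text
stack [ 0.464 -0.31   0.132]
red [ 0.64  -0.229  0.002]
blue [0.547 0.002 0.004]
green [0.633 0.217 0.007]
yel [ 0.466  0.305 -0.   ]
jar [0.688 0.008 0.069]
glue [0.469 0.154 0.067]
redbig [ 0.26  -0.31   0.044]
yb [0.348 0.037 0.044]
gb [ 0.509 -0.609  0.029]
brush [ 0.424 -0.156  0.023]
stack [ 0.47  -0.297  0.135]
red [ 0.637 -0.223  0.006]
blue [0.547 0.004 0.004]
green [0.633 0.219 0.003]
yel [0.463 0.303 0.   ]
jar [0.694 0.018 0.071]
glue [0.479 0.168 0.066]
```

View pics/topcrop.png

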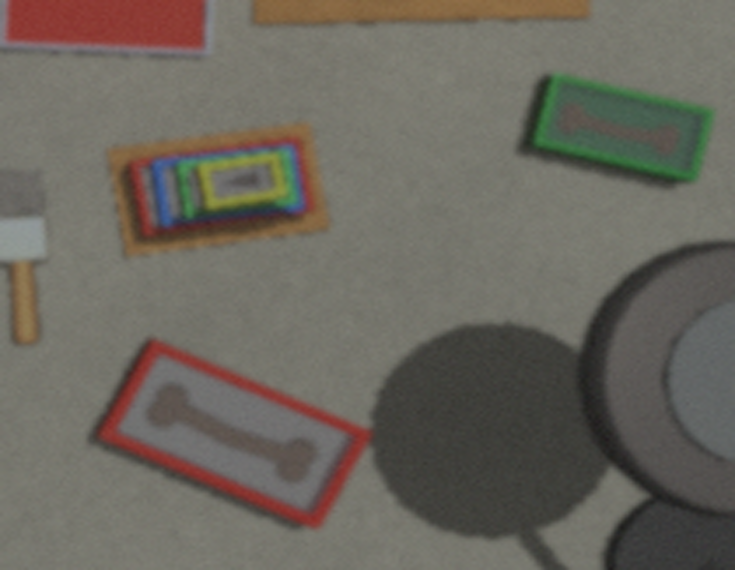

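View pics/scrop.png

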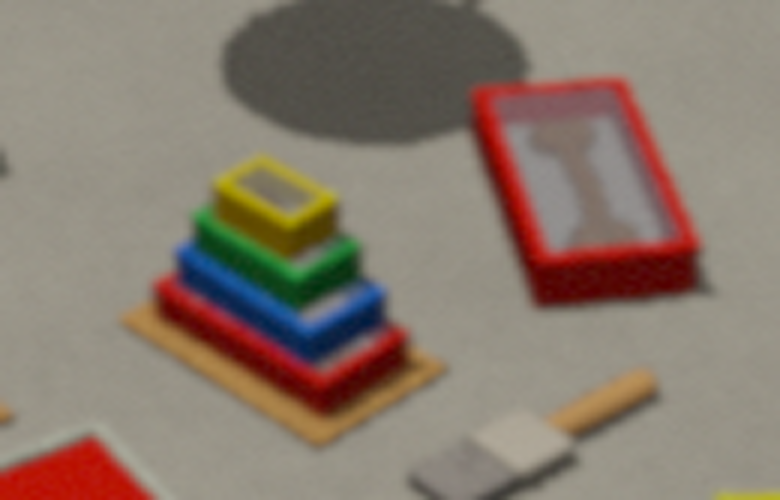

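The crop confirms the choice: the four-box stack sits on the brown card with the smaller red box at the bottom. The red bone box in front of it is larger and separate. Next I'll measure the trays, the stack and the obstacles.

```bash
cat >> h.py <<'E'
def onplane(c,uv,z):
    d=np.array([c["k1"],0,0,0],float)
    p=cv2.undistortPoints(np.asarray(uv,float).reshape(-1,1,2),c["camera_matrix"],d).reshape(-1,2)
    r=np.c_[p,np.ones(len(p))]@c["T"][:3,:3].T; o=c["T"][:3,3]
    return o+r*((z-o[2])/r[:,2])[:,None]
HUE={"yellow":(22,35),"green":(50,75),"blue":(100,120),"red":None}
def mask(img,col,smin=130,vmin=40):
    h=cv2.cvtColor(img,cv2.COLOR_RGB2HSV)
    H=h[...,0].astype(int)
    if col=="red": m=(H<7)|(H>172)
    else: a,b=HUE[col]; m=(H>=a)&(H<=b)
    return m&(h[...,1]>smin)&(h[...,2]>vmin)
def rect(P):
    (cx,cy),(w,l),a=cv2.minAreaRect((P[:,:2]*1000).astype(np.float32))
    if w>l: w,l,a=l,w,a+90
    # long axis dir: for w<l, long axis at angle a+90 ; yaw of box (y axis long) = a
    a=(a+90)%180-90
    return np.round([cx,cy,w,l,a],1)
E
python3 - <<'E'
from h import *
ROI={"top":dict(yellow=(100,219),green=(132,155),blue=(214,185),red=(300,148)),"scene":dict(yellow=(395,329),green=(321,344),blue=(290,265),red=(216,229))}
for n in ROI:
    c=dict(np.load("/tmp/%s0.npz"%n)); W=np.load("/tmp/W%s.npy"%n)
    for k,(u,v) in ROI[n].items():
        m=mask(c["img"],k,100).astype(np.uint8); _,L=cv2.connectedComponents(m)
        vv,uu=np.where(L==L[v,u]); print(n,k,len(uu),rect(onplane(c,np.c_[uu,vv],.004)))
    # tall things
    for lo,hi in((.15,.3),(.3,.5),(.5,.8)):
        m=(W[...,2]>lo)&(W[...,2]<hi)&(W[...,0]>.15)&(W[...,0]<1.1)&(abs(W[...,1])<.9)
        m=m.astype(np.uint8); nn,L,st,_=cv2.connectedComponentsWithStats(m)
        for i in range(1,nn):
            if st[i,4]>60:
                q=W[L==i]; print(n,lo,hi,st[i],np.nanmin(q,0).round(2),np.nanmax(q,0).round(2))
    # bystanders
E
```

```text
top yellow 622 [467.5 303.1  57.1  76.3 -20.8]
top green 905 [634.6 218.8  65.4  99.8  -5.8]
top blue 1401 [549.    4.   78.3 126.2  16.1]
top red 1767 [ 638.8 -229.    85.6  148.6   -4.5]
top 0.15 0.3 [ 214   12  110   56 5387] [ 0.81 -0.28  0.15] [ 0.95 -0.02  0.21]
top 0.3 0.5 [ 435  230   89  125 6772] [ 0.15 -0.65  0.31] [ 0.4  -0.47  0.39]
scene yellow 698 [467.  302.3  57.2  77.4 -20.6]
scene green 1112 [633.9 218.   65.1  99.8  -6. ]
scene blue 1037 [547.8   3.5  74.1 123.6  16. ]
scene red 1190 [ 637.8 -229.5   87.4  148.8   -4.2]
scene 0.15 0.3 [  91  213   98  104 5316] [ 0.81 -0.28  0.15] [ 0.95 -0.02  0.2 ]
scene 0.3 0.5 [ 206   19   60   51 1857] [ 0.15 -0.65  0.3 ] [ 0.41 -0.47  0.39]
```

```bash
cat > go.py <<'E'
import sys
from h import *
# args: x y z(mm) yaw(deg of tool y axis), vertical tool; prints row
T=Tm()
for a in sys.argv[1:]:
    x,y,z,yaw=map(float,a.split(","))
    ya=np.radians(yaw); Y=np.array([np.cos(ya),np.sin(ya),0]); Z=np.array([0,0,-1.]); X=np.cross(Y,Z)
    G=np.c_[X,Y,Z]; d=T[:3,:3].T@(np.array([x,y,z])/1000-T[:3,3]); w=np.degrees(R.from_matrix(T[:3,:3].T@G).as_rotvec())
    print(d.round(4),w.round(1))
E
python3 go.py 450,100,300,30 440,-240,330,6
```

```text
[-0.4166 -0.4025 -0.0777] [-0.1  0.  47.2]
[-0.4823 -0.7363 -0.1072] [-0.1  0.  71.2]
```

```bash
python3 -m handwheel '[[[-0.4166,-0.4025,-0.078,0,0,47,1],[-0.4166,-0.4025,-0.078,0,0,47,1],[-0.4166,-0.4025,-0.078,0,0,47,1],[-0.4166,-0.4025,-0.078,0,0,47,1],[-0.4166,-0.4025,-0.078,0,0,47,1],[-0.4166,-0.4025,-0.078,0,0,47,1],[-0.4166,-0.4025,-0.078,0,0,47,1],[-0.4166,-0.4025,-0.078,0,0,47,1],[-0.4166,-0.4025,-0.078,0,0,47,1],[-0.4166,-0.4025,-0.078,0,0,47,1],[-0.4166,-0.4025,-0.078,0,0,47,1],[-0.4166,-0.4025,-0.078,0,0,47,1]]]'; python3 go.py 465,-290,330,6
```

```text
t: 1.65
ee_pos: [0.4496, 0.1007, 0.3001]
orientation: [-0.0, 0.498, 0.867, -0.001]
contact_force: [-0.3, -0.4, -0.7]
width: 0.0876
[-0.3454 -0.1833 -0.0295] [-0.1  0.  24.2]
```

```bash
python3 -m handwheel '[[[-0.345,-0.183,-0.03,0,0,24,1],[-0.345,-0.183,-0.03,0,0,24,1],[-0.345,-0.183,-0.03,0,0,24,1],[-0.345,-0.183,-0.03,0,0,24,1],[-0.345,-0.183,-0.03,0,0,24,1],[-0.345,-0.183,-0.03,0,0,24,1],[-0.345,-0.183,-0.03,0,0,24,1],[-0.345,-0.183,-0.03,0,0,24,1],[-0.345,-0.183,-0.03,0,0,24,1]]]'; python3 - <<'E'
from h import *
c=snap("wrist"); save(c["img"],"wrist1.png"); np.savez("/tmp/wrist1.npz",**c)
E
```

```text
t: 2.78
ee_pos: [0.4655, -0.2875, 0.3309]
orientation: [0.0, 0.667, 0.745, -0.0]
contact_force: [0.6, -0.5, -0.2]
width: 0.0878
```

View pics/wrist1.png

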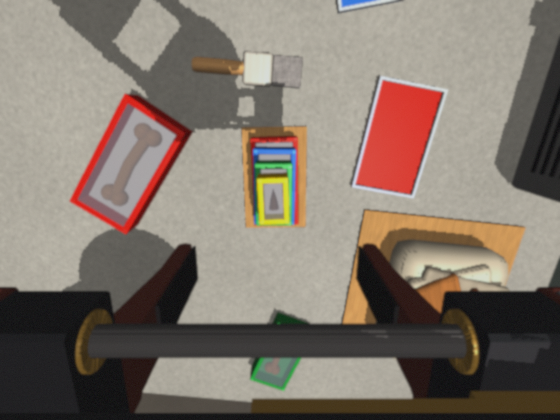

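The wrist view shows the stack at (275,185) on its card (243–306, 125–227), with the yellow box on top at (274,200).

```bash
python3 - <<'E'
from h import *
c=dict(np.load("/tmp/wrist1.npz")); W=cloud(c)
save(cv2.resize(c["img"][115:235,230:320],None,fx=5,fy=5,interpolation=2),"w1crop.png")
roi=np.zeros((420,560),bool); roi[120:232,238:312]=1
for k,z in(("yellow",.134),("green",.102),("blue",.070),("red",.038)):
    m=(mask(c["img"],k,100)&roi)
    zz=W[...,2][m]; m2=m&(abs(W[...,2]-z)<.008)
    vv,uu=np.where(m2); print(k,m.sum(),m2.sum(),np.nanmedian(zz[abs(zz-z)<.008]),"plane",rect(onplane(c,np.c_[uu,vv],z)),"bbox px",uu.min(),uu.max(),vv.min(),vv.max())
# top cam same
c=dict(np.load("/tmp/top0.npz")); W=cloud(c)
roi=np.zeros((420,560),bool); roi[185:240,295:370]=1
for k,z in(("yellow",.134),("green",.102),("blue",.070),("red",.038)):
    m=(mask(c["img"],k,80)&roi); m2=m&(abs(W[...,2]-z)<.01)
    vv,uu=np.where(m2); print(k,m.sum(),m2.sum(),rect(onplane(c,np.c_[uu,vv],z)))
E
```

```text
yellow 927 795 0.13253888976422096 plane [ 463.4 -306.9   35.4   56.5    9. ] bbox px 257 288 176 224
green 408 369 0.10048984585903459 plane [ 463.5 -307.4   44.1   77.7    6.4] bbox px 255 291 163 224
blue 452 410 0.06858109170328225 plane [ 463.9 -305.5   53.9  100.7    6.1] bbox px 253 294 149 223
red 488 453 0.03658429132410351 plane [ 464.3 -305.2   64.6  125.1    7.4] bbox px 250 297 137 223
yellow 185 161 [ 464.2 -306.4   33.1   55.1    9.6]
green 106 97 [ 464.3 -307.2   43.2   78.7    6.5]
blue 114 101 [ 465.4 -304.9   53.1  102.6    6.2]
red 206 177 [ 466.8 -305.1   65.   127.3    7.7]
```

View pics/w1crop.png

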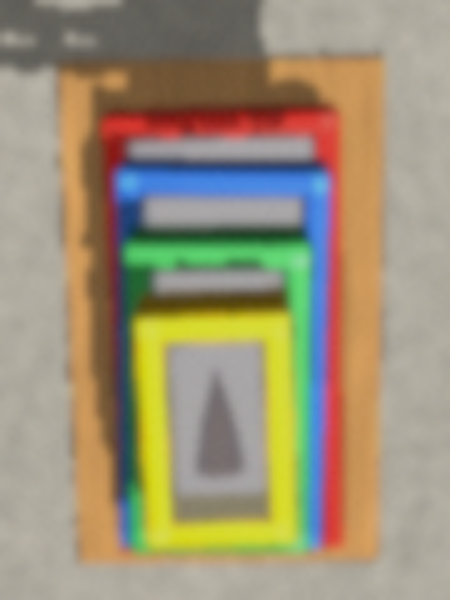

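```bash
python3 go.py 463.7,-306.7,160,9 463.7,-306.7,112,9
```

```text
[-0.0186 -0.0038  0.1711] [-0.   0.1 -2.6]
[-0.0186 -0.0038  0.2191] [-0.   0.1 -2.6]
```

```bash
python3 -m handwheel '[[[-0.0186,-0.0038,0.06,0,0,-2.6,1],[-0.0186,-0.0038,0.12,0,0,-2.6,1],[-0.0186,-0.0038,0.171,0,0,-2.6,0.4],[-0.0186,-0.0038,0.19,0,0,-2.6,0.4],[-0.0186,-0.0038,0.21,0,0,-2.6,0.4],[-0.0186,-0.0038,0.219,0,0,-2.6,0.4],[-0.0186,-0.0038,0.219,0,0,-2.6,0.4]]]';  python3 - <<'E'
from h import *
c=snap("wrist"); save(c["img"],"wrist2.png")
E
```

```text
t: 3.7
ee_pos: [0.4641, -0.3069, 0.1128]
orientation: [0.001, 0.65, 0.76, -0.0]
contact_force: [-0.8, -0.5, 0.4]
width: 0.0619
```

View pics/wrist2.png

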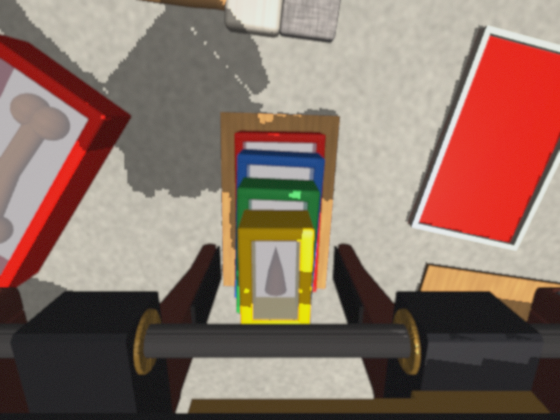

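The yellow box (240–313, 215–325) is centred between the fingertips. Closing.

```bash
python3 -m handwheel '[[[0,0,0,0,0,0,0],[0,0,0,0,0,0,-0.2],[0,0,0,0,0,0,-1],[0,0,0,0,0,0,-1],[0,0,0,0,0,0,-1],[0,0,-0.01,0,0,0,-1],[0,0,-0.03,0,0,0,-1],[0,0,-0.06,0,0,0,-1],[0,0,-0.1,0,0,0,-1],[0,0,-0.13,0,0,0,-1],[0,0,-0.13,0,0,0,-1]]]';  python3 - <<'E'
from h import *
c=snap("wrist"); save(c["img"],"wrist3.png"); np.savez("/tmp/wrist3.npz",**c)
E
python3 go.py 467.2,302.7,240,-20.7
```

```text
t: 5.12
ee_pos: [0.465, -0.3074, 0.2476]
orientation: [0.005, 0.65, 0.76, -0.0]
contact_force: [-0.3, 0.1, -1.2]
width: 0.0358
[0.6019 0.0976 0.0025] [ 0.2  0.2 29.7]
```

View pics/wrist3.png

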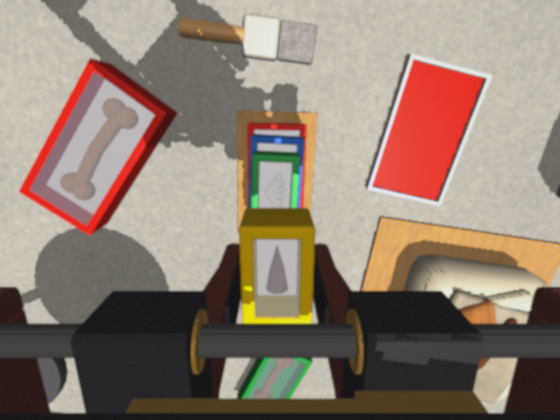

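```bash
python3 -m handwheel '[[[0.03,0.005,0,0,0,2,-1],[0.08,0.013,0,0,0,4,-1],[0.14,0.022,0,0,0,7,-1],[0.2,0.032,0,0,0,10,-1],[0.26,0.042,0,0,0,13,-1],[0.32,0.052,0,0,0,16,-1],[0.38,0.062,0,0,0,19,-1],[0.44,0.072,0,0,0,22,-1],[0.5,0.081,0,0,0,25,-1],[0.55,0.089,0,0,0,28,-1],[0.59,0.096,0,0,0,29.7,-1],[0.602,0.0976,0,0,0,29.7,-1]]]';python3 -m handwheel '[[[0,0,0,0,0,0,-1],[0,0,0,0,0,0,-1]]]';
python3 go.py 467.2,302.7,60,-20.7 467.2,302.7,16,-20.7
python3 - <<'E'
from h import *
c=snap("wrist"); save(c["img"],"wrist4.png"); np.savez("/tmp/wrist4.npz",**c)
E
```

```text
t: 6.68
ee_pos: [0.4661, 0.3045, 0.2397]
orientation: [0.002, 0.822, 0.569, -0.002]
contact_force: [0.1, -0.6, -1.2]
width: 0.036
t: 6.92
ee_pos: [0.4661, 0.3033, 0.239]
orientation: [0.003, 0.822, 0.569, -0.002]
contact_force: [0.1, -0.5, -0.5]
width: 0.0354
[0.0011 0.001  0.179 ] [0.1 0.4 0.1]
[0.0014 0.0009 0.223 ] [0.1 0.4 0.1]
```

View pics/wrist4.png

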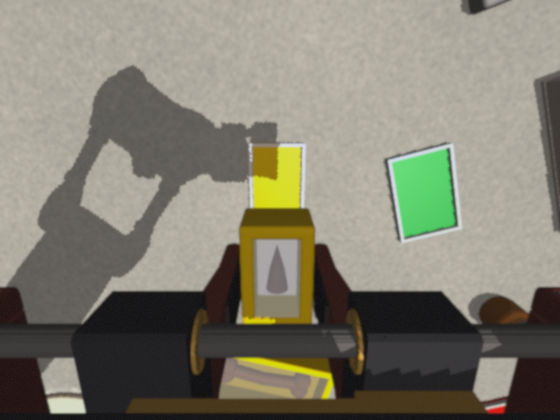

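```bash
python3 -m handwheel '[[[0.001,0.001,0.05,0.1,0.4,0,-1],[0.001,0.001,0.1,0.1,0.4,0,-1],[0.001,0.001,0.15,0.1,0.4,0,-1],[0.001,0.001,0.18,0.1,0.4,0,-1],[0.001,0.001,0.2,0.1,0.4,0,-1],[0.001,0.001,0.21,0.1,0.4,0,-1],[0.001,0.001,0.215,0.1,0.4,0,-1],[0.001,0.001,0.219,0.1,0.4,0,-1],[0.001,0.001,0.219,0.1,0.4,0,-1]]]'
```

```text
t: 8.1
ee_pos: [0.4677, 0.3026, 0.021]
orientation: [-0.0, 0.822, 0.569, 0.001]
contact_force: [-0.4, -0.7, -1.2]
width: 0.0355
```

```bash
python3 -m handwheel '[[[0,0,0.002,0,0,0,-1],[0,0,0.003,0,0,0,-1],[0,0,0.004,0,0,0,-1],[0,0,0.004,0,0,0,-1]]]'; python3 -m handwheel '[[[0,0,0.001,0,0,0,-1],[0,0,0.0015,0,0,0,-1],[0,0,0.0015,0,0,0,-1]]]'
```

```text
t: 8.6
ee_pos: [0.4677, 0.3026, 0.0169]
orientation: [-0.0, 0.822, 0.569, 0.001]
contact_force: [0.3, 0.6, -1.0]
width: 0.0359
t: 8.98
ee_pos: [0.4678, 0.3027, 0.0159]
orientation: [-0.0, 0.822, 0.569, 0.001]
contact_force: [-1.0, -1.6, 3.3]
width: 0.0358
```

```bash
python3 -m handwheel '[[[0,0,0.001,0,0,0,-1],[0,0,0.001,0,0,0,-1]]]'
```

```text
t: 9.22
ee_pos: [0.4678, 0.3027, 0.0159]
orientation: [-0.0, 0.822, 0.569, 0.001]
contact_force: [-2.8, -1.4, 6.1]
width: 0.0358
```

```bash
python3 -m handwheel '[[[0,0,0,0,0,0,0.1],[0,0,0,0,0,0,0.1],[0,0,0,0,0,0,0.1],[0,0,-0.01,0,0,0,0.1],[0,0,-0.04,0,0,0,0.1],[0,0,-0.09,0,0,0,0.3],[0,0,-0.15,0,0,0,0.5],[0,0,-0.21,0,0,0,0.5],[0,0,-0.22,0,0,0,0.5]]]'
python3 - <<'E'
from h import *
c=snap("wrist"); save(c["img"],"wrist5.png"); np.savez("/tmp/wrist5.npz",**c)
c=snap("top");  np.savez("/tmp/top5.npz",**c); save(cv2.resize(c["img"][120:280,50:350],None,fx=2.6,fy=2.6),"top5.png")
E
python3 go.py 464.5,-306.5,240,6.4
```

```text
t: 10.35
ee_pos: [0.4688, 0.3032, 0.2428]
orientation: [0.0, 0.822, 0.569, 0.006]
contact_force: [0.1, -1.0, -0.8]
width: 0.0653
[-0.5714  0.2115 -0.0039] [  0.3  -0.2 -27. ]
```

View pics/wrist5.png

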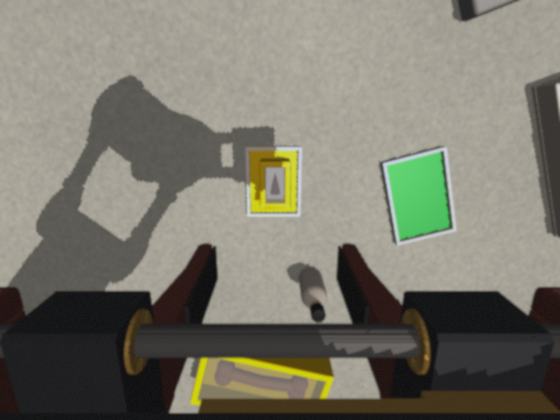

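View pics/top5.png

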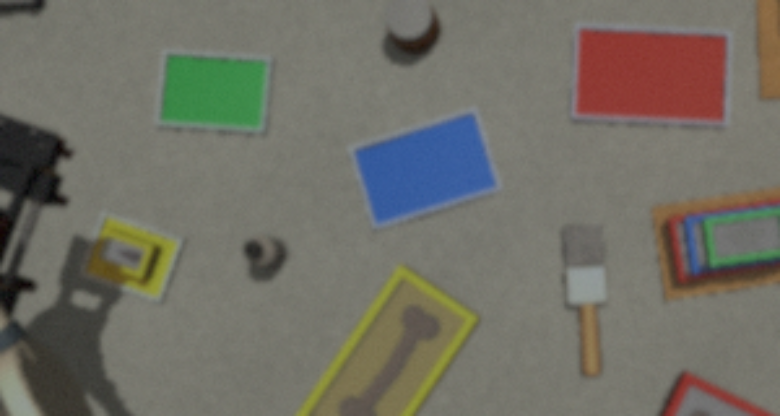

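The yellow box sits square in the middle of its tray (wrist 275,183; enlarged top crop 128,252), and the bottle is still standing. I'm going back for the green box.

```bash
python3 -m handwheel '[[[-0.05,0.018,0,0,0,-3,0.6],[-0.1,0.037,0,0,0,-6,0.6],[-0.155,0.057,0,0,0,-9,0.6],[-0.21,0.078,0,0,0,-12,0.6],[-0.265,0.098,0,0,0,-15,0.6],[-0.32,0.118,0,0,0,-18,0.6],[-0.375,0.139,0,0,0,-21,0.6],[-0.43,0.159,0,0,0,-24,0.6],[-0.485,0.18,0,0,0,-27,0.6],[-0.535,0.198,0,0,0,-27,0.6],[-0.5714,0.2115,0,0,0,-27,0.6],[-0.5714,0.2115,0,0.3,0,-27,0.6]]]'; python3 - <<'E'
from h import *
import time
c=snap("wrist"); c=snap("wrist"); save(c["img"],"wrist6.png"); np.savez("/tmp/wrist6.npz",**c)
W=cloud(c)
roi=np.zeros((420,560),bool); roi[80:300,230:320]=1
for k,z in(("green",.102),("blue",.070),("red",.038)):
    m=(mask(c["img"],k,100)&roi); m2=m&(abs(W[...,2]-z)<.008)
    vv,uu=np.where(m2); print(k,m.sum(),m2.sum(),rect(onplane(c,np.c_[uu,vv],z)),uu.min(),uu.max(),vv.min(),vv.max())
E
python3 go.py 464.5,-306.5,80,6.4
```

```text
t: 11.95
ee_pos: [0.4632, -0.3083, 0.2323]
orientation: [-0.004, 0.668, 0.744, 0.001]
contact_force: [0.7, -0.2, -0.0]
width: 0.0704
green 1502 1411 [ 463.1 -307.9   44.4   79.     7.4] 253 300 159 241
blue 674 626 [ 464.1 -305.3   53.8  101.5    5.7] 251 305 141 238
red 694 653 [ 465.  -306.2   64.5  126.7    7.9] 247 307 127 238
[-0.0017  0.0007  0.1538] [-0.2 -0.4 -0.1]
```

View pics/wrist6.png

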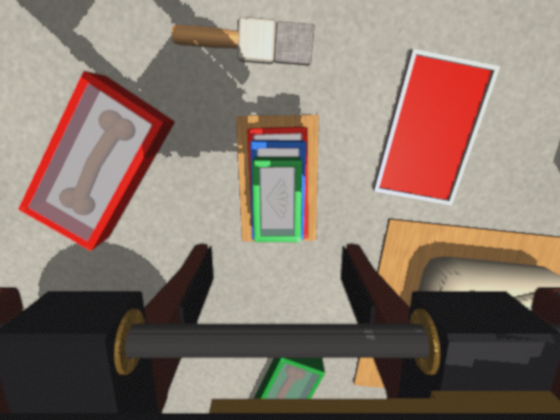

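Green is now on top, at (277,200), and its pose is unchanged.

```bash
python3 go.py 463.7,-307.4,81,7; python3 -m handwheel '[[[0,0,0.05,-0.2,-0.4,-0.6,0.6],[0,0,0.1,-0.2,-0.4,-0.6,0.6],[0,0.0005,0.13,-0.2,-0.4,-0.6,0.6],[0,0.0005,0.145,-0.2,-0.4,-0.6,0.6],[0,0.0005,0.152,-0.2,-0.4,-0.6,0.6],[0,0.0005,0.152,-0.2,-0.4,-0.6,0.6]]]';  python3 - <<'E'
from h import *
c=snap("wrist"); save(c["img"],"wrist7.png")
E
```

```text
[-0.0025 -0.0002  0.1528] [-0.1 -0.4 -0.7]
t: 12.8
ee_pos: [0.4645, -0.3047, 0.0827]
orientation: [0.001, 0.663, 0.749, 0.0]
contact_force: [-0.2, 0.2, 0.4]
width: 0.0703
```

View pics/wrist7.png

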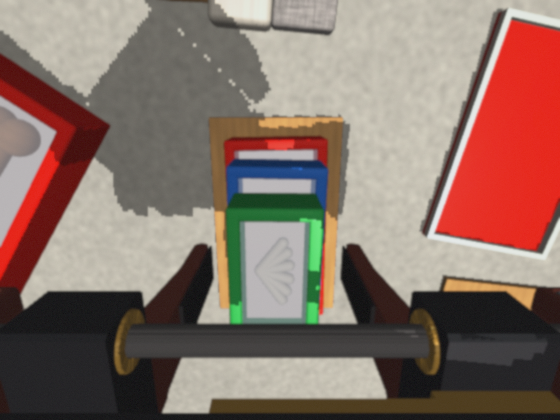

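```bash
python3 -m handwheel '[[[-0.0025,-0.0005,0.0012,0,0,0,0.4],[-0.0025,-0.0005,0.0012,0,0,0,0.2],[-0.0025,-0.0005,0.0012,0,0,0,0],[-0.0025,-0.0005,0.0012,0,0,0,-1],[-0.0025,-0.0005,0.0012,0,0,0,-1],[-0.0025,-0.0005,0.0012,0,0,0,-1],[-0.0025,-0.0005,-0.005,0,0,0,-1],[-0.0025,-0.0005,-0.02,0,0,0,-1],[-0.0025,-0.0005,-0.06,0,0,0,-1],[-0.0025,-0.0005,-0.11,0,0,0,-1],[-0.0025,-0.0005,-0.16,0,0,0,-1],[-0.0025,-0.0005,-0.16,0,0,0,-1]]]';  python3 - <<'E'
from h import *
c=snap("wrist"); save(c["img"],"wrist8.png"); np.savez("/tmp/wrist8.npz",**c)
E
python3 go.py 550,0,250,0 634.2,218.4,240,-5.9
```

```text
t: 14.35
ee_pos: [0.4654, -0.3082, 0.2498]
orientation: [0.006, 0.663, 0.749, 0.001]
contact_force: [-1.1, 0.1, -2.3]
width: 0.0457
[ 0.2952  0.1219 -0.0045] [0.4 0.3 7. ]
[0.5018 0.2319 0.0052] [ 0.4  0.2 12.9]
```

View pics/wrist8.png

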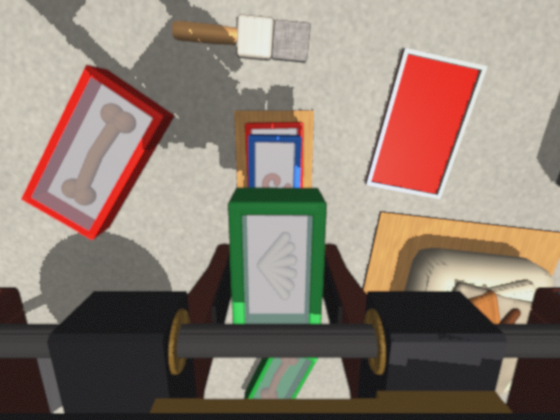

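Green is held level, and the blue box below it hasn't moved. Carrying it to the green tray.

```bash
python3 -m handwheel '[[[0.03,0.014,0,0.2,0,1,-1],[0.075,0.035,0,0.4,0.2,3,-1],[0.12,0.056,0,0.4,0.2,5,-1],[0.17,0.079,0,0.4,0.2,6,-1],[0.22,0.102,0,0.4,0.2,7,-1],[0.27,0.125,0,0.4,0.2,8,-1],[0.32,0.148,0,0.4,0.2,9,-1],[0.37,0.171,0,0.4,0.2,10,-1],[0.42,0.194,0,0.4,0.2,11,-1],[0.46,0.213,0,0.4,0.2,12,-1],[0.49,0.226,0,0.4,0.2,13,-1],[0.502,0.232,0,0.4,0.2,13,-1]]]';python3 -m handwheel '[[[0,0,0,0,0,0,-1],[0,0,0,0,0,0,-1]]]';
python3 go.py 634.2,218.4,60,-5.9 634.2,218.4,18,-5.9
python3 - <<'E'
from h import *
c=snap("wrist"); save(c["img"],"wrist9.png"); np.savez("/tmp/wrist9.npz",**c)
E
```

```text
t: 15.9
ee_pos: [0.6337, 0.2203, 0.2422]
orientation: [-0.001, 0.743, 0.67, -0.002]
contact_force: [-0.2, -0.0, -2.1]
width: 0.0457
t: 16.15
ee_pos: [0.6335, 0.2191, 0.2415]
orientation: [-0.001, 0.743, 0.669, -0.003]
contact_force: [0.3, -0.8, -1.9]
width: 0.0454
[0.     0.0018 0.1815] [-0.3  0.2 -0.1]
[2.000e-04 2.000e-03 2.235e-01] [-0.3  0.2 -0.1]
```

View pics/wrist9.png

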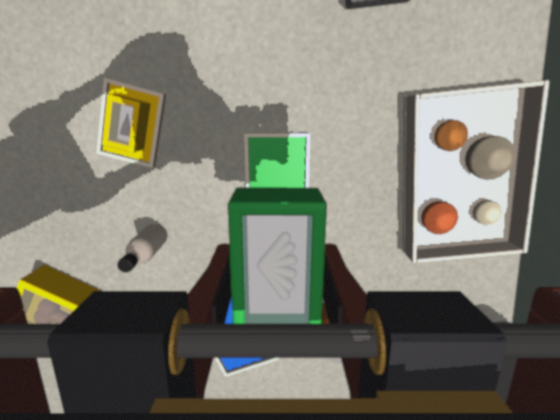

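```bash
python3 -m handwheel '[[[0,0.001,0.05,-0.3,0.2,0,-1],[0,0.001,0.1,-0.3,0.2,0,-1],[0,0.001,0.15,-0.3,0.2,0,-1],[0,0.001,0.18,-0.3,0.2,0,-1],[0,0.001,0.2,-0.3,0.2,0,-1],[0,0.001,0.212,-0.3,0.2,0,-1],[0,0.001,0.218,-0.3,0.2,0,-1],[0,0.001,0.22,-0.3,0.2,0,-1],[0,0.001,0.22,-0.3,0.2,0,-1],[0,0.001,0.22,-0.3,0.2,0,-1]]]'
```

```text
t: 17.45
ee_pos: [0.6339, 0.2185, 0.0229]
orientation: [0.0, 0.743, 0.669, 0.001]
contact_force: [-1.0, 0.1, -1.1]
width: 0.0459
```

```bash
python3 -m handwheel '[[[0,0,0.002,0,0,0,-1],[0,0,0.004,0,0,0,-1],[0,0,0.005,0,0,0,-1],[0,0,0.006,0,0,0,-1],[0,0,0.006,0,0,0,-1]]]'; python3 -m handwheel '[[[0,0,0.001,0,0,0,-1],[0,0,0.0015,0,0,0,-1],[0,0,0.0015,0,0,0,-1]]]'
```

```text
t: 18.08
ee_pos: [0.6339, 0.2185, 0.0167]
orientation: [0.0, 0.743, 0.669, 0.001]
contact_force: [0.3, -0.1, -2.7]
width: 0.0457
t: 18.45
ee_pos: [0.634, 0.2186, 0.0164]
orientation: [0.0, 0.743, 0.669, 0.001]
contact_force: [-3.3, 0.3, 5.3]
width: 0.0457
```

```bash
python3 -m handwheel '[[[0,0,0,0,0,0,0.3],[0,0,0,0,0,0,0.3],[0,0,0,0,0,0,0.3],[0,0,-0.01,0,0,0,0.4],[0,0,-0.04,0,0,0,0.5],[0,0,-0.09,0,0,0,0.6],[0,0,-0.15,0,0,0,0.8],[0,0,-0.21,0,0,0,0.8],[0,0,-0.22,0,0,0,0.8]]]'
python3 - <<'E'
from h import *
c=snap("wrist"); save(c["img"],"wrist10.png"); np.savez("/tmp/wrist10.npz",**c)
E
python3 go.py 464.5,-305.2,220,6.1
```

```text
t: 19.58
ee_pos: [0.6349, 0.2188, 0.2444]
orientation: [0.003, 0.743, 0.669, 0.006]
contact_force: [0.1, 1.1, 0.5]
width: 0.0789
[-0.5388 -0.1149  0.0189] [  0.6  -0.2 -12.1]
```

View pics/wrist10.png

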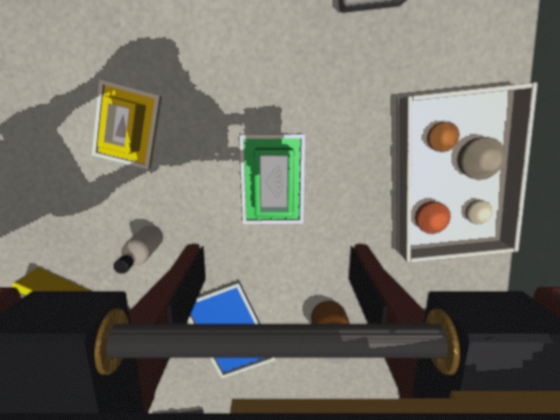

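Green is flat and centred in its tray (272,180). The bottle (138,250) and jar (328,318) are standing. Back to the stack for blue.

```bash
python3 -m handwheel '[[[-0.05,-0.011,0,0,0,-2,0.8],[-0.1,-0.021,0,0,0,-4,0.8],[-0.155,-0.033,0,0,0,-6,0.8],[-0.21,-0.045,0,0,0,-8,0.8],[-0.265,-0.056,0,0,0,-9,0.8],[-0.32,-0.068,0,0,0,-10,0.8],[-0.375,-0.08,0,0,0,-11,0.8],[-0.43,-0.092,0,0.6,0,-12,0.8],[-0.48,-0.102,0,0.6,-0.2,-12,0.8],[-0.52,-0.111,0,0.6,-0.2,-12,0.8],[-0.539,-0.115,0.01,0.6,-0.2,-12,0.8],[-0.539,-0.115,0.02,0.6,-0.2,-12,0.8]]]'; python3 - <<'E'
from h import *
import time
c=snap("wrist"); c=snap("wrist"); save(c["img"],"wrist11.png"); np.savez("/tmp/wrist11.npz",**c)
W=cloud(c)
roi=np.zeros((420,560),bool); roi[80:300,220:330]=1
for k,z in(("blue",.070),("red",.038)):
    m=(mask(c["img"],k,100)&roi); m2=m&(abs(W[...,2]-z)<.008)
    vv,uu=np.where(m2); print(k,m.sum(),m2.sum(),rect(onplane(c,np.c_[uu,vv],z)),uu.min(),uu.max(),vv.min(),vv.max())
E
python3 go.py 464.5,-305.2,49,6.1
```

```text
t: 21.12
ee_pos: [0.4639, -0.3055, 0.2167]
orientation: [-0.001, 0.67, 0.743, 0.0]
contact_force: [1.0, 0.4, -0.8]
width: 0.079
blue 1912 1848 [ 463.8 -306.2   54.5  102.6    6. ] 249 305 145 247
red 758 713 [ 464.9 -306.1   65.1  126.7    7.6] 245 308 130 245
[-0.002   0.0006  0.1672] [-0.1 -0.2 -0. ]
```

View pics/wrist11.png

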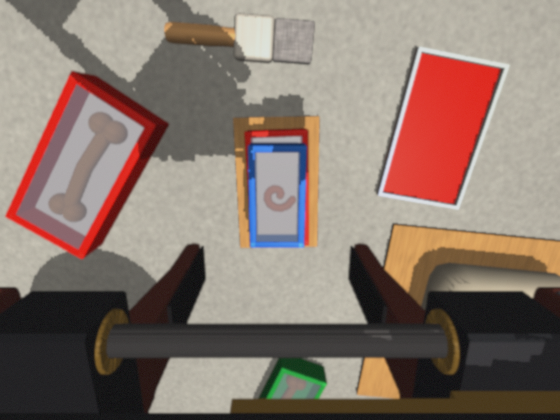

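```bash
python3 -m handwheel '[[[-0.002,0.0003,0.05,-0.1,-0.2,0,0.8],[-0.002,0.0003,0.1,-0.1,-0.2,0,0.8],[-0.002,0.0003,0.14,-0.1,-0.2,0,0.8],[-0.002,0.0003,0.16,-0.1,-0.2,0,0.8],[-0.002,0.0003,0.1672,-0.1,-0.2,0,0.8],[-0.002,0.0003,0.1672,-0.1,-0.2,0,0.8]]]';  python3 - <<'E'
from h import *
c=snap("wrist"); save(c["img"],"wrist12.png")
E
python3 go.py 464,-306,49.5,6
```

```text
t: 21.98
ee_pos: [0.465, -0.3053, 0.0501]
orientation: [0.001, 0.668, 0.744, -0.0]
contact_force: [0.3, -0.6, 1.0]
width: 0.0788
[-0.0002 -0.0013  0.0012] [0.1 0.1 0.1]
```

View pics/wrist12.png

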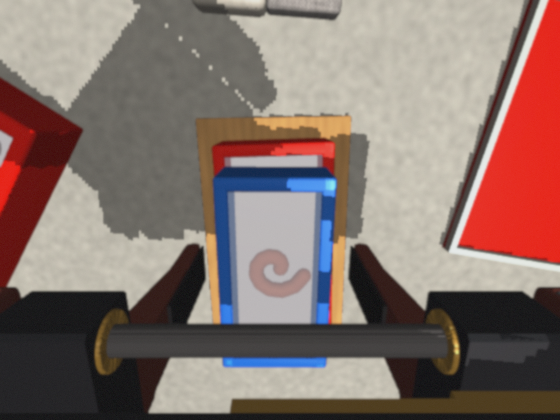

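The blue box (217–337) is centred between the fingers. Gripping and lifting.

```bash
python3 -m handwheel '[[[0,-0.001,0,0,0,0,0.5],[0,-0.001,0,0,0,0,0.4],[0,-0.001,0,0,0,0,0.2],[0,-0.001,0,0,0,0,-1],[0,-0.001,0,0,0,0,-1],[0,-0.001,0,0,0,0,-1],[0,-0.001,-0.005,0,0,0,-1],[0,-0.001,-0.02,0,0,0,-1],[0,-0.001,-0.06,0,0,0,-1],[0,-0.001,-0.11,0,0,0,-1],[0,-0.001,-0.16,0,0,0,-1],[0,-0.001,-0.16,0,0,0,-1]]]';  python3 - <<'E'
from h import *
c=snap("wrist"); save(c["img"],"wrist13.png"); np.savez("/tmp/wrist13.npz",**c)
E
python3 go.py 548.4,3.8,210,16
```

```text
t: 23.52
ee_pos: [0.4655, -0.3064, 0.217]
orientation: [0.006, 0.668, 0.744, 0.0]
contact_force: [-0.1, -0.6, -2.6]
width: 0.0559
[0.2991 0.1161 0.0025] [ 0.2  0.3 -9.9]
```

View pics/wrist13.png

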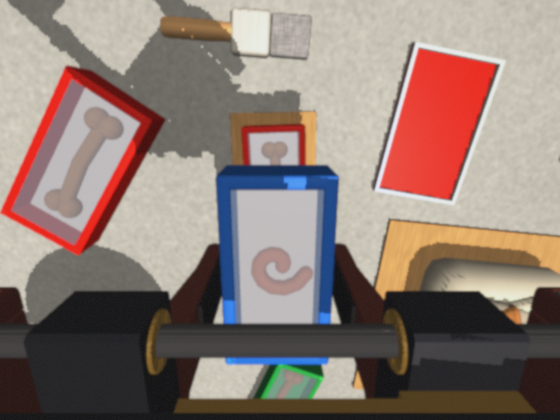

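```bash
python3 -m handwheel '[[[0.02,0.008,0,0.2,0.3,-1,-1],[0.05,0.019,0,0.2,0.3,-2,-1],[0.09,0.035,0,0.2,0.3,-3,-1],[0.13,0.05,0,0.2,0.3,-5,-1],[0.17,0.066,0,0.2,0.3,-6,-1],[0.21,0.081,0,0.2,0.3,-7,-1],[0.25,0.097,0,0.2,0.3,-8,-1],[0.28,0.108,0,0.2,0.3,-9,-1],[0.295,0.114,0,0.2,0.3,-10,-1],[0.299,0.116,0,0.2,0.3,-10,-1],[0.299,0.116,0,0.2,0.3,-10,-1]]]';
python3 go.py 548.4,3.8,60,16 548.4,3.8,20,16
python3 - <<'E'
from h import *
c=snap("wrist"); save(c["img"],"wrist14.png"); np.savez("/tmp/wrist14.npz",**c)
E
```

```text
t: 24.95
ee_pos: [0.5481, 0.0033, 0.2121]
orientation: [0.0, 0.601, 0.799, -0.0]
contact_force: [0.1, -0.4, -1.4]
width: 0.0559
[0.0004 0.0005 0.1521] [-0.   0.   0.1]
[0.0004 0.0005 0.1921] [-0.   0.   0.1]
```

View pics/wrist14.png

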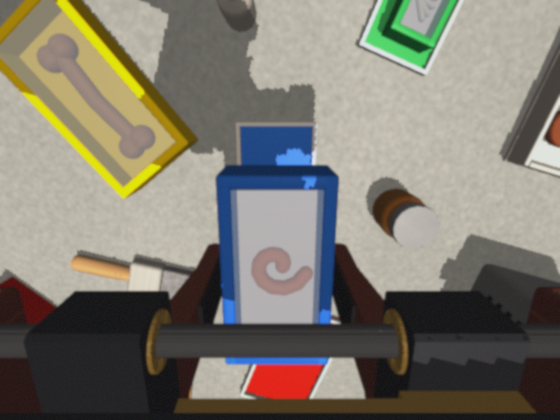

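```bash
python3 -m handwheel '[[[0,0.0005,0.05,0,0,0,-1],[0,0.0005,0.1,0,0,0,-1],[0,0.0005,0.14,0,0,0,-1],[0,0.0005,0.17,0,0,0,-1],[0,0.0005,0.183,0,0,0,-1],[0,0.0005,0.189,0,0,0,-1],[0,0.0005,0.191,0,0,0,-1],[0,0.0005,0.191,0,0,0,-1],[0,0.0005,0.191,0,0,0,-1]]]'
```

```text
t: 26.12
ee_pos: [0.5492, 0.003, 0.0223]
orientation: [0.001, 0.601, 0.799, 0.0]
contact_force: [0.3, 0.4, -1.8]
width: 0.0557
```

```bash
python3 -m handwheel '[[[0,0,0.002,0,0,0,-1],[0,0,0.003,0,0,0,-1],[0,0,0.004,0,0,0,-1],[0,0,0.005,0,0,0,-1],[0,0,0.005,0,0,0,-1]]]'; python3 -m handwheel '[[[0,0,0.001,0,0,0,-1],[0,0,0.0015,0,0,0,-1],[0,0,0.0015,0,0,0,-1]]]'
```

```text
t: 26.75
ee_pos: [0.5492, 0.003, 0.0174]
orientation: [0.001, 0.601, 0.799, 0.0]
contact_force: [0.3, 0.8, 0.0]
width: 0.0558
t: 27.12
ee_pos: [0.5493, 0.003, 0.0174]
orientation: [0.001, 0.601, 0.799, 0.0]
contact_force: [-5.8, 0.0, 6.6]
width: 0.056
```

```bash
python3 -m handwheel '[[[0,0,0,0,0,0,0.55],[0,0,0,0,0,0,0.55],[0,0,0,0,0,0,0.55],[0,0,-0.01,0,0,0,0.6],[0,0,-0.04,0,0,0,0.7],[0,0,-0.09,0,0,0,1],[0,0,-0.15,0,0,0,1],[0,0,-0.2,0,0,0,1],[0,0,-0.2,0,0,0,1]]]'
python3 - <<'E'
from h import *
c=snap("wrist"); save(c["img"],"wrist15.png"); np.savez("/tmp/wrist15.npz",**c)
E
python3 go.py 465,-306,220,7.5
```

```text
t: 28.25
ee_pos: [0.5507, 0.003, 0.224]
orientation: [0.005, 0.601, 0.799, 0.003]
contact_force: [-0.2, -0.1, 0.3]
width: 0.0879
[-0.2736 -0.1669  0.    ] [0.4 0.1 8.6]
```

View pics/wrist15.png

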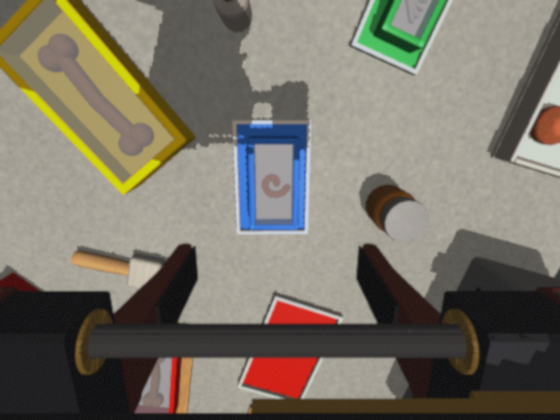

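Blue is flat and centred in its tray (272,180), and the jar is still standing. Now for the red box.

```bash
python3 -m handwheel '[[[-0.04,-0.024,0,0.2,0,1,1],[-0.08,-0.049,0,0.4,0.1,3,1],[-0.12,-0.073,0,0.4,0.1,5,1],[-0.16,-0.098,0,0.4,0.1,7,1],[-0.2,-0.122,0,0.4,0.1,8.6,1],[-0.24,-0.146,0,0.4,0.1,8.6,1],[-0.265,-0.162,0,0.4,0.1,8.6,1],[-0.2736,-0.167,0,0.4,0.1,8.6,1],[-0.2736,-0.167,0,0.4,0.1,8.6,1],[-0.2736,-0.167,0,0.4,0.1,8.6,1]]]'; python3 - <<'E'
from h import *
c=snap("wrist"); save(c["img"],"wrist16.png"); np.savez("/tmp/wrist16.npz",**c)
W=cloud(c)
roi=np.zeros((420,560),bool); roi[80:300,220:330]=1
for k,z in(("red",.038),):
    m=(mask(c["img"],k,100)&roi); m2=m&(abs(W[...,2]-z)<.008)
    vv,uu=np.where(m2); print(k,m.sum(),m2.sum(),rect(onplane(c,np.c_[uu,vv],z)),uu.min(),uu.max(),vv.min(),vv.max())
E
python3 go.py 465,-306,60,7.5  465,-306,17,7.5
```

```text
t: 29.55
ee_pos: [0.4653, -0.3049, 0.2198]
orientation: [0.0, 0.659, 0.752, 0.0]
contact_force: [-0.3, 0.3, -0.0]
width: 0.088
red 2063 1998 [ 464.9 -305.8   65.1  125.2    7.7] 245 306 129 242
[-0.001  -0.0006  0.16  ] [0. 0. 0.]
[-0.001  -0.0007  0.203 ] [0. 0. 0.]
```

View pics/wrist16.png

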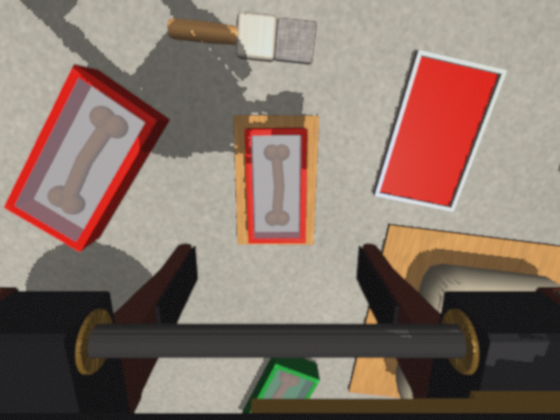

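```bash
python3 -m handwheel '[[[-0.001,-0.0006,0.05,0,0,0,1],[-0.001,-0.0006,0.1,0,0,0,1],[-0.001,-0.0006,0.14,0,0,0,1],[-0.001,-0.0006,0.17,0,0,0,1],[-0.001,-0.0006,0.185,0,0,0,1],[-0.001,-0.0006,0.197,0,0,0,1],[-0.001,-0.0006,0.203,0,0,0,1],[-0.001,-0.0006,0.203,0,0,0,1]]]';  python3 - <<'E'
from h import *
c=snap("wrist"); save(c["img"],"wrist17.png")
E
python3 go.py 465,-306,17,7.5
```

```text
t: 30.6
ee_pos: [0.4653, -0.3061, 0.0175]
orientation: [0.001, 0.659, 0.752, 0.0]
contact_force: [1.1, 0.4, 0.1]
width: 0.088
[ 0.0003 -0.0004  0.0008] [0.1 0.1 0. ]
```

View pics/wrist17.png

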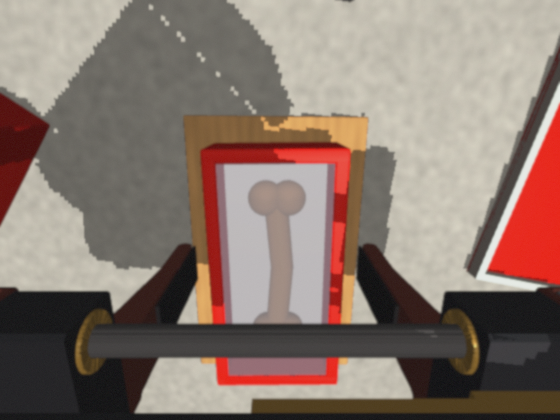

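The red box is centred between the jaws (205–350). Gripping and lifting.

```bash
python3 -m handwheel '[[[0,0,0,0,0,0,0.7],[0,0,0,0,0,0,0.6],[0,0,0,0,0,0,0.4],[0,0,0,0,0,0,-1],[0,0,0,0,0,0,-1],[0,0,0,0,0,0,-1],[0,0,-0.005,0,0,0,-1],[0,0,-0.02,0,0,0,-1],[0,0,-0.06,0,0,0,-1],[0,0,-0.11,0,0,0,-1],[0,0,-0.15,0,0,0,-1],[0,0,-0.15,0,0,0,-1]]]';  python3 - <<'E'
from h import *
c=snap("wrist"); save(c["img"],"wrist18.png"); np.savez("/tmp/wrist18.npz",**c)
E
python3 go.py 638.3,-229.2,170,-4.3
```

```text
t: 32.15
ee_pos: [0.4668, -0.3072, 0.1727]
orientation: [0.005, 0.659, 0.752, 0.001]
contact_force: [0.7, 0.2, -2.9]
width: 0.0659
[ 0.054   0.1811 -0.0003] [ 0.2  0.2 11.8]
```

View pics/wrist18.png

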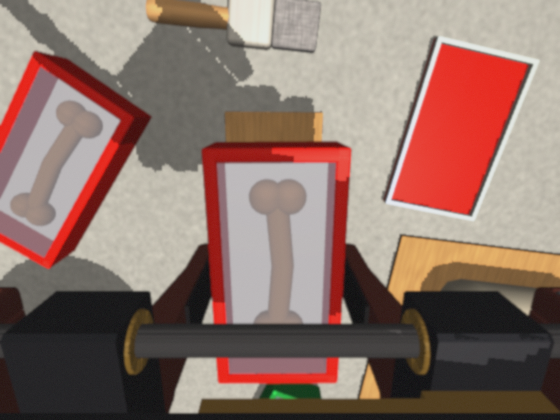

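```bash
python3 -m handwheel '[[[0.006,0.02,0,0.2,0.2,2,-1],[0.015,0.05,0,0.2,0.2,4,-1],[0.026,0.085,0,0.2,0.2,6,-1],[0.036,0.12,0,0.2,0.2,8,-1],[0.045,0.15,0,0.2,0.2,10,-1],[0.051,0.17,0,0.2,0.2,11.8,-1],[0.054,0.181,0,0.2,0.2,11.8,-1],[0.054,0.181,0,0.2,0.2,11.8,-1],[0.054,0.181,0,0.2,0.2,11.8,-1]]]';
python3 go.py 638.3,-229.2,60,-4.3 638.3,-229.2,21,-4.3
python3 - <<'E'
from h import *
c=snap("wrist"); save(c["img"],"wrist19.png"); np.savez("/tmp/wrist19.npz",**c)
E
```

```text
t: 33.33
ee_pos: [0.6374, -0.2296, 0.1692]
orientation: [-0.0, 0.733, 0.68, -0.0]
contact_force: [-0.2, -0.9, -3.1]
width: 0.0657
[0.0004 0.0009 0.1092] [-0. -0.  0.]
[0.0004 0.0009 0.1482] [-0. -0.  0.]
```

View pics/wrist19.png

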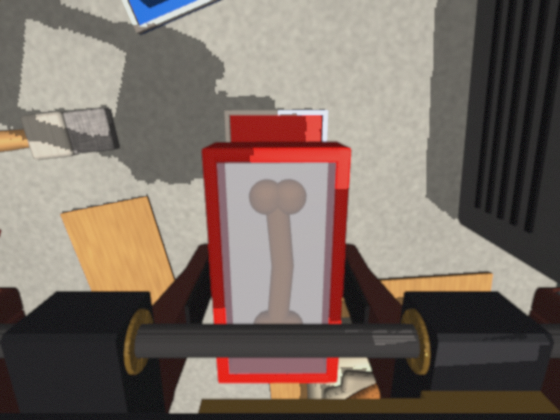

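```bash
python3 -m handwheel '[[[0.0004,0.0005,0.04,0,0,0,-1],[0.0004,0.0005,0.08,0,0,0,-1],[0.0004,0.0005,0.11,0,0,0,-1],[0.0004,0.0005,0.13,0,0,0,-1],[0.0004,0.0005,0.14,0,0,0,-1],[0.0004,0.0005,0.146,0,0,0,-1],[0.0004,0.0005,0.148,0,0,0,-1],[0.0004,0.0005,0.148,0,0,0,-1]]]'
```

```text
t: 34.38
ee_pos: [0.6385, -0.2295, 0.0226]
orientation: [0.0, 0.733, 0.68, 0.0]
contact_force: [-0.0, -0.5, -2.1]
width: 0.0663
```

```bash
python3 -m handwheel '[[[0,0,0.002,0,0,0,-1],[0,0,0.003,0,0,0,-1],[0,0,0.004,0,0,0,-1],[0,0,0.005,0,0,0,-1],[0,0,0.0055,0,0,0,-1],[0,0,0.0055,0,0,0,-1]]]'; python3 -m handwheel '[[[0,0,0.001,0,0,0,-1],[0,0,0.0015,0,0,0,-1],[0,0,0.0015,0,0,0,-1]]]'
```

```text
t: 35.12
ee_pos: [0.6384, -0.2295, 0.0169]
orientation: [0.0, 0.733, 0.68, 0.0]
contact_force: [-0.3, 1.2, -3.4]
width: 0.0658
t: 35.5
ee_pos: [0.6386, -0.2295, 0.0163]
orientation: [0.001, 0.733, 0.68, 0.001]
contact_force: [-0.9, 0.7, 2.7]
width: 0.0658
```

```bash
python3 -m handwheel '[[[0,0,0.001,0,0,0,-1],[0,0,0.001,0,0,0,-1]]]'
```

```text
t: 35.75
ee_pos: [0.6386, -0.2295, 0.0163]
orientation: [0.001, 0.733, 0.68, 0.001]
contact_force: [-3.3, 2.2, 5.2]
width: 0.0662
```

```bash
python3 -m handwheel '[[[0,0,0,0,0,0,0.8],[0,0,0,0,0,0,0.8],[0,0,0,0,0,0,0.8],[0,0,-0.01,0,0,0,0.8],[0,0,-0.04,0,0,0,0.9],[0,0,-0.09,0,0,0,1],[0,0,-0.15,0,0,0,1],[0,0,-0.2,0,0,0,1],[0,0,-0.2,0,0,0,1]]]'
python3 go.py 420,-300,250,-4.3
```

```text
t: 36.88
ee_pos: [0.6399, -0.2301, 0.2242]
orientation: [0.006, 0.733, 0.68, 0.003]
contact_force: [-0.0, 0.7, 0.5]
width: 0.0878
[-0.0862 -0.2137 -0.0282] [0.8 0.2 0. ]
```

```bash
python3 - <<'E'
from h import *
for n in("wrist","top","scene"):
    c=snap(n); np.savez("/tmp/%s_f.npz"%n,**c); save(c["img"],n+"_f.png")
    if n=="wrist": continue
    W=cloud(c)
    for k,x,y in(("yellow",467.4,302.7),("green",634.2,218.4),("blue",548.4,3.8),("red",638.3,-229.2)):
        m=mask(c["img"],k,80)&(abs(W[...,2]-.036)<.008)&(abs(W[...,0]*1000-x)<70)&(abs(W[...,1]*1000-y)<90)
        vv,uu=np.where(m)
        if len(uu)>20: print(n,k,len(uu),rect(onplane(c,np.c_[uu,vv],.036)),np.median(W[...,2][m]).round(4))
    for nm,x,y,z in(("jar",.69,.013,.07),("glue",.475,.16,.095)):
        m=(W[...,2]>z-.03)&(W[...,2]<z+.02)&(np.hypot(W[...,0]-x,W[...,1]-y)<.05)
        print(n,nm,m.sum(),np.nanmedian(W[m],0).round(3) if m.any() else None, "before",end=" ")
        W0=np.load("/tmp/W%s.npy"%n); m=(W0[...,2]>z-.03)&(W0[...,2]<z+.02)&(np.hypot(W0[...,0]-x,W0[...,1]-y)<.05); print(np.nanmedian(W0[m],0).round(3))
E
```

```text
top yellow 192 [469.8 301.3  36.7  57.1 -21.8] 0.036
top green 272 [633.7 216.4  47.9  83.4  -6.1] 0.0355
top blue 345 [551.5   2.4  56.9 104.5  15.9] 0.0358
top red 146 [ 639.1 -228.3   64.7  126.2   -4.1] 0.036
top jar 329 [0.687 0.01  0.069] before [0.687 0.01  0.069]
top glue 68 [0.467 0.156 0.089] before [0.467 0.156 0.081]
scene yellow 250 [475.7 304.3  40.9  58.5 -20.6] 0.0345
scene green 353 [638.3 221.2  48.4  81.8  -6.2] 0.0349
scene blue 329 [553.4   6.3  60.7 105.3  16.8] 0.0349
scene red 354 [ 641.8 -224.8   67.7  133.7   -4. ] 0.0354
scene jar 374 [0.697 0.019 0.068] before [0.697 0.019 0.069]
scene glue 95 [0.471 0.164 0.083] before [0.471 0.164 0.083]
```

View pics/wrist_f.png

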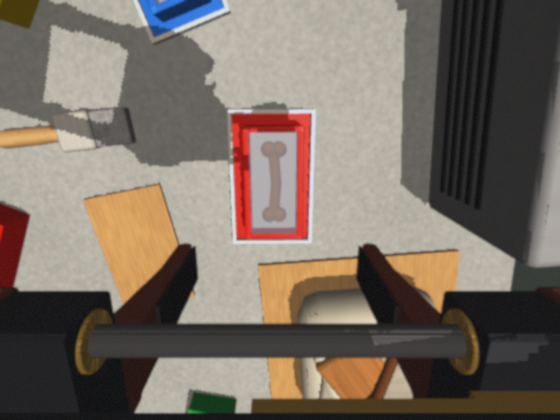

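View pics/scene_f.png

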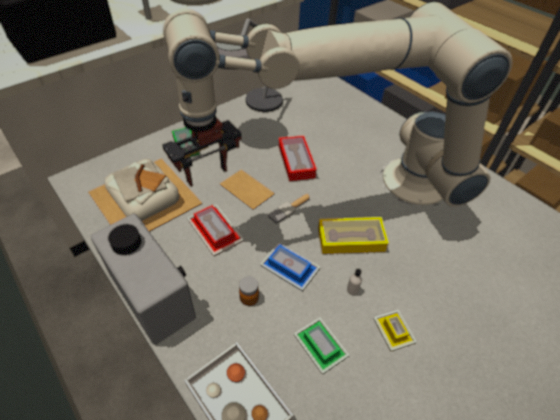

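View pics/top_f.png

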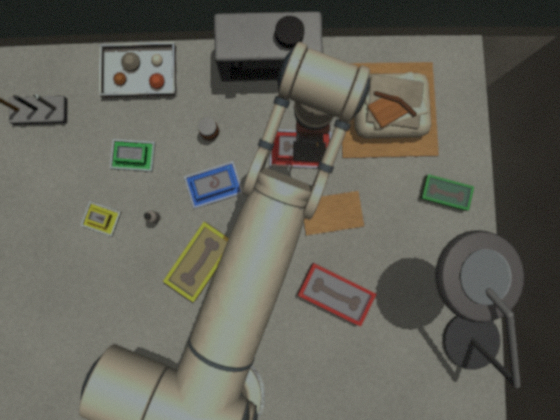

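All four boxes lie flat in their trays, and the lid heights match at about 36 mm. In the scene image they are at red (215,227), blue (291,263), green (321,343) and yellow (397,328). The jar and bottle haven't moved. The gripper is open and 0.22 m up, touching nothing, so I'm handing in.

```bash
python3 -c "
from rig import job
print(job.hand_in())"
```

```text
the job is handed in; nothing more can be done
None
```

I took the stack apart from the top down: yellow, green, blue, then red. Each box went into the tray of its colour before I reached for the next. I lowered each one until the wrist force showed contact (about 5–7 N at most) and only then opened the jaws. The job was handed in at about 37 s of simulated time; the limit is 128 s.

- **Boxes:** The last pictures show all four flat in their trays. Lid heights read 34.5–36 mm against 36 mm expected. The top camera puts the box centres within about 3 mm of the tray centres and the angles within about 1°.
- **Bystanders:** The glue bottle and the amber jar are upright and read the same position as at the start, to the nearest millimetre.
- **Look-alikes:** The look-alike boxes were not touched.
- **Disagreements:** The scene camera's box centres came out 4–8 mm from the tray centres. I put that down to the box sides being counted with the lids, because the fitted outlines were too large. The arm partly hid the red box from the top camera, so I also checked it in the wrist view, where it sits inside its rim.

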